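# Find the hidden slot of the interlock lock and switch on

## Task

Release the grey interlock box and switch it on: lift the red T-handled key from its sloping blue rest, stand it in the round lock and let go of it, then take it again by its red crossbar from above and turn it gently back and forth until it drops into the hidden slot. Turn it clockwise as far as it goes, so that the crossbar lines up with the two white marks, then flip the bat toggle over to its far side (away from the robot). Leave the key home in the lock and leave the other things on the table as they stand.

Things in the scene. Friction and masses are not known exactly. Their poses are not given: they have to be found in the camera images.
- key: loose T-handled panel key, 141 mm long, 220 g. Origin: centre of its tip; z runs up the key to the red crossbar; the same after a half turn about z. From the tip: flat blade 0-14 mm (8 mm along x, 21 along y); round barrel 14-50 mm, 26 mm in diameter, tapering to 21 mm at its foot; square shaft, 12 mm thick; crossbar 125-141 mm. It starts in the rest, z 30 deg above level, y level
- key_bar (a point): centre of the key's red crossbar (70 mm along the key's y, 14 mm along x, 16 mm high), 133 mm above the tip; axes as the key's
- key_shaft (a point): point on the axis of the key's 12 mm square shaft, 85 mm from the tip; axes as the key's. In the rest the shaft is free from 55 to 108 mm from the tip
- key_rest: fixed blue sloping rest, base 130 x 56 x 8 mm, up to 86 mm high at +x. Origin on the table; its x is the level direction from the key's tip to its crossbar. The key's tip lies at x -66, y 0, z 28 mm. A trough 38 mm wide carries the barrel, a fork 25 mm wide (112-120 mm from the tip) the shaft just below the crossbar; the key lifts up and out
- lock_box: fixed grey interlock box, 120 mm in x, 170 mm in y, 70 mm high, origin under its centre on the table, its x pointing away from the robot to within 0.3 rad. The lock is at y +40 mm, the toggle at y -50 mm. Two white marks beside the lock lie along the box's x
- lock_mouth (a point): centre of the lock's round mouth on the box's top, 70 mm above the table, axes as the box's. Straight bore 28.6 mm in diameter, 40 mm deep to a rotor with a hidden slot (10.6 mm wide, 12 mm deep) for the blade. The slot lies 0.5 to 2.1 rad counterclockwise (from above) of the box's x axis; nothing shows where
- bore_floor (a point): top of the rotor, 40 mm under the mouth, axes as the box's. A key out of line stands on it and turns freely; in line (to about 0.1 rad) it drops 12 mm, its barrel nearly flush. Engaged, the rotor turns with it against 0.12 N m of friction, clockwise to a stop where the crossbar (key's y) lies along the box's x, on the white marks. Pressing over 20 N may drag the rotor unengaged
- toggle (a joint): bat toggle on the box: -0.42 rad leaning to the box's -x (off, the start), +0.42 leaning to +x (on). Over centre: less than 1 N at its tip moves it, and past 0 it falls over by itself. It pivots about the box's y at the height of the box's top
- toggle_tip (a point): top of the steel bat, 40 mm from its pivot; the bat is 9 mm thick in its upper half, 6 mm below
- bottle_oil: small amber bottle nearest the robot, 52 mm in diameter, 109 mm high, upright, loose; origin under its centre; not to be disturbed
- sample_cup_0: sample cup with red lid, 60 mm in diameter, 54 mm high, loose; origin under its centre; not to be disturbed
- tape_liner: yellow label roll standing on end, 68 mm in diameter, 52 mm high, loose; origin under its centre; not to be disturbed
- bottle_rinse: white bottle with blue cap, 60 mm in diameter, 136 mm high, loose; origin under its centre; not to be disturbed
- bottle_ipa: white bottle with red cap, 66 mm in diameter, 158 mm high, loose; origin under its centre; not to be disturbed
- notepad: note pad, 68 x 100 x 12 mm, loose, lying flat; origin under its centre; not to be disturbed
- pouch_filled_3: filled flat pouch with blue panel, 142 x 89 x 17 mm, loose, lying flat; origin under its centre; not to be disturbed

How it is judged:
On the way, in this order (a step that is already met when the one before it is completed fails the run):
1. the key stands upright in the lock and has been let go (horizontal distance between key and lock_mouth below 0.006 m and z of key in the frame of lock_mouth below -0.03 m and angle between key's own z axis and vertical below 0.2 rad and contact force between the fingers and key below 0.05 N), for 0.2 s.
2. the key has dropped into the hidden slot and its crossbar lies along the white marks (z of key in the frame of lock_mouth below -0.048 m and angle between the y axis of key and the x axis of lock_box, either way round below 0.2 rad), for 0.1 s.
3. the toggle is flipped over to the far side (value of joint toggle above 0.3 rad), for 0.2 s.
At the end, for the whole second after the job is handed in: The key stands released and at rest in the lock, dropped into the slot (tip at least 48 mm below the mouth, within 6 mm of its axis), crossbar within 0.2 rad of the white marks, and the toggle leans to the far side (over 0.3 rad); the other things stand where they stood (all of step 2 and horizontal distance between key and lock_mouth below 0.006 m and linear speed of key below 0.02 m/s and value of joint toggle above 0.3 rad); the robot touches nothing.
It fails at once if the key is forced: more than 60 N between key and lock (contact force between key and lock_box above 60 N).
It fails at once if a bystander is shoved by more than 30 mm or knocked over (distance of any of bottle_oil, sample_cup_0, tape_liner, bottle_rinse, bottle_ipa, notepad, pouch_filled_3 from where it was at the start of the episode above 0.03 m or angle between any of bottle_oil, sample_cup_0, tape_liner, bottle_rinse, bottle_ipa's own z axis and vertical above 0.5 rad).
It also fails if it takes over 72 s, if anything falls off the work surface, if the arm or the gripper's body presses on something with over 40 N, if the wrist force passes 120 N, or if a joint passes its speed limit or range.

## Robot

A 7-joint arm with a two-finger parallel gripper is mounted at the origin on a cart in front of the work surface, level with it; the furniture and walls round the work are solid. World frame = base frame: x ahead of the robot, y to its left, z up, the work surface at z = 0. Lengths are in m, angles in rad, forces in N, time in s.
With the tool pointing down it reaches from about 0.4 to 0.875 m from the base axis. Payload 6.5 kg.
Tool frame: the origin (TCP) lies between the finger pads; the fingertips stand 22 mm ahead of it and the grasp point (between the pads) lies 3 mm ahead of it (r.tip_extent is the distance from the TCP to the fingertips, in m); z points along the fingers, y is the line along which they close (so a half turn about z gives the same grasp; the last joint's range is limited). The gripper opens to 85 mm and grips with 20 to 120 N. Pads are 22 mm wide; open, the fingers measure 114 mm over their backs; the gripper's body (76 mm by 85 mm) begins 54 mm behind the grasp point. The pads swing forward as they close: fully open they stand 13 mm farther back than shut.
Start: joints at [1.264, 0.536, -0.004, 1.538, 0.003, 1.067, -0.071], TCP at [0.155, -0.631, 0.253] pointing down, gripper open.
Joint ranges: [-2.7, 2.7], [-0.37, 2.16], [-1.27, 1.26], [0.24, 2.4], [-1.31, 4.45], [0.19, 1.91], [-2.76, 2.76]. Speed limits (rad/s): [2.39, 2.39, 3.14, 3.14, 3.14, 3.14, 3.14].

## Interface

Orientations are given as a unit quaternion [w, x, y, z].
In Python, from rig import r gives the robot as it stands. The module is installed in compiled form; this text tells all that it offers.
- The arm moves only by the tool send_rows, never from a script. Its argument "targets" is a list of rows, each an object with "delta_pos": the shift along the tool's x, y, z in m, a list of three; "angular": the turn, a rotation vector about the tool's x, y, z in degrees, a list of three; "fingers": the gripper's target within -1 to 1 (shut at 1, half-way at 0, fully open at -1). A call has 1 to 12 rows; each row is the pose to reach, as a shift and turn from the pose commanded when the call began, along the tool's axes at that moment; what a row does not reach only later rows make up. A row lasts 1/8 s, in which the tool goes at most 62.5 mm and 10.7 degrees, less where a joint would pass 70% of its speed; a pose out of reach is approached as far as the arm can. A call with a gripper value outside its range is refused whole. The fingers move at their own pace and stop on an object; the grip force is fixed at half the most. Time passes only in rows, so rows that repeat a pose let the fingers close. It gives the time, the measured TCP pose, the force, the opening and the grip force at its end, in the units of the state.
- r.sense(): the state, without advancing time (a new reading comes with each control period).
- r.snapshot(name): name is "scene" or "top" or "wrist"; returns a dict with "pixels" (480x640x3 uint8, red, green, blue), "fov_y" (degrees; the focal length in pixels is half the picture's height over the tangent of half this angle, whatever the lens; pixels are square), "cx", "cy" (the principal point, pixels), "extrinsics" (4x4, takes a point from world to camera coordinates). Camera axes: x right, y up, looking along -z (the intrinsics and any distortion apply to the point x, -y, -z); pixel columns grow to the right and rows downward; lengths in m; the calibration is good to about 2 mm. A picture is of the moment at which its call begins. There is no depth.
- r.close_job(): hands the job in; it is judged then, once.
The state is a dict: "clock": time; "q": joint angles; "qd": joint speeds; "joint_efforts": joint torques, N m; "tcp_pos": TCP position; "orientation": TCP orientation; "force": force on the tool from outside, world axes, zero at the start; "torque": the same for the moment, N m; "gripper_width": finger opening in m; "gripper_force": force on a finger pad.
Only numpy, scipy, OpenCV 4.12 (cv2) and the standard library are available. Lean on these libraries where they do the work, as an engineer would, in place of code of your own. Each camera call takes 0.05 s, during which the arm holds its last target. There are 200 camera calls.

## Working session

There is one attempt and no reset: what is moved stays moved. The work goes in short steps, Python scripts to look and compute and a tool call to move; the robot and the scene stay as the last step left them, time stands still between calls to the robot, and variables do not carry over. Pictures are saved under pics/ and viewed, at most 11 in all, crops included, and the job is handed in when it is done.

Besides the shell and the picture viewer there is one more tool, called after "Request:" as name(argument=value, ...) on one line, values as JSON. send_rows: Moves the arm, as the interface text tells. Its arguments: {"type":"object","properties":{"targets":{"type":"array","items":{"type":"object","properties":{"delta_pos":{"type":"array","items":{"type":"number"}},"angular":{"type":"array","items":{"type":"number"}},"fingers":{"type":"number"}}}}},"required":["targets"]}

```bash
mkdir -p pics
cat > h.py <<'E'
import numpy as np, cv2
from scipy.spatial.transform import Rotation as R
from rig import r
def cam(s):
    f=240/np.tan(np.radians(s['fov_y'])/2); return f,s['cx'],s['cy'],np.array(s['extrinsics'])
def ray(s,u,v):
    f,cx,cy,E=cam(s); d=np.array([(u-cx)/f,-(v-cy)/f,-1]); Rm=E[:3,:3]
    return -Rm.T@E[:3,3], Rm.T@d
def onz(s,u,v,z):
    o,d=ray(s,u,v); return o+d*(z-o[2])/d[2]
def proj(s,p):
    f,cx,cy,E=cam(s); c=E[:3,:3]@np.array(p)+E[:3,3]; return cx+f*c[0]/-c[2], cy-f*c[1]/-c[2]
def save(s,n): cv2.imwrite('pics/'+n,s['pixels'][:,:,::-1])
def Rt():
    q=r.sense()['orientation']; return R.from_quat([q[1],q[2],q[3],q[0]])
def rel(pos,Rm=None):
    """delta_pos (m), angular (deg) in tool axes from the present measured pose"""
    st=r.sense(); T=Rt(); d=T.inv().apply(np.array(pos)-st['tcp_pos'])
    a=np.zeros(3) if Rm is None else np.degrees((T.inv()*Rm).as_rotvec())
    return d.round(4),a.round(2)
E
python3 - <<'E'
from h import *
a=r.snapshot('top');b=r.snapshot('scene');save(a,'top.png');save(b,'scene.png')
for s in(a,b):print(s['fov_y'],s['cx'],s['cy'],[k for k in s],ray(s,320,240))
print(r.sense(), r.tip_extent)
E
```

```text
46.38135662135643 324.8853994736983 235.72945002320702 ['pixels', 'fov_y', 'cx', 'cy', 'extrinsics'] (array([ 0.43938001, -0.32767488,  1.15543001]), array([ 0.04670694,  0.00862206, -0.99893858]))
46.114471257289225 319.63248153172975 242.09710713269558 ['pixels', 'fov_y', 'cx', 'cy', 'extrinsics'] (array([-0.44166061, -0.82269385,  0.62120527]), array([ 0.79615831,  0.40877275, -0.44615137]))
{'clock': 0.1, 'q': array([ 1.26378286,  0.53713282, -0.00445845,  1.53876609,  0.0025776 ,
        1.06732351, -0.07118602]), 'qd': array([-6.48726688e-04, -2.83206917e-05, -7.37569633e-04, -3.94242469e-03,
        4.42385303e-04, -1.79511375e-03,  1.00415723e-03]), 'joint_efforts': array([ 3.20405496e-03, -5.84562993e+01,  1.05244204e+00, -2.59772283e+01,
        1.27089175e-02,  4.59558534e-03, -1.58792608e-05]), 'tcp_pos': array([ 0.15489634, -0.63071423,  0.25247621]), 'orientation': array([-7.99544183e-04,  9.92754015e-01,  1.20161581e-01, -1.42116866e-04]), 'force': array([ 0.06857391, -0.07602066, -0.05037124]), 'torque': array([0.00481072, 0.01766896, 0.01548059]), 'gripper_force': 0.0, 'gripper_width': 0.08524678315021714} 0.022
```

View pics/top.png

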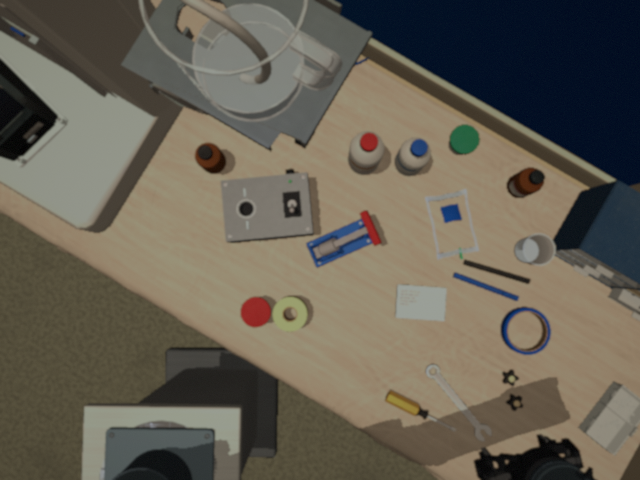

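View pics/scene.png

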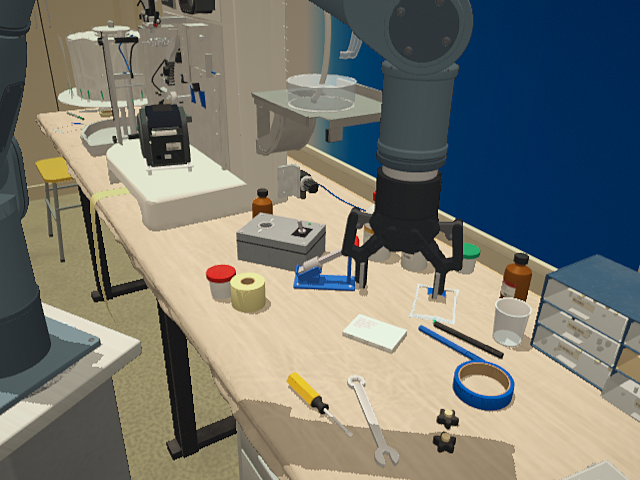

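```bash
cat >> h.py <<'E'
def tri(s1,p1,s2,p2):
    o1,d1=ray(s1,*p1);o2,d2=ray(s2,*p2)
    t=np.linalg.lstsq(np.c_[d1,-d2],o2-o1,rcond=None)[0]
    a,b=o1+t[0]*d1,o2+t[1]*d2; return (a+b)/2,np.linalg.norm(a-b)
def mask(s,lo,hi,box,mina=20):
    """contours of an HSV range within box (u0,v0,u1,v1), biggest first"""
    m=cv2.inRange(cv2.cvtColor(s['pixels'],cv2.COLOR_RGB2HSV),np.array(lo),np.array(hi))
    k=np.zeros_like(m);u0,v0,u1,v1=box;k[v0:v1,u0:u1]=m[v0:v1,u0:u1]
    c=cv2.findContours(k,cv2.RETR_EXTERNAL,cv2.CHAIN_APPROX_NONE)[0]
    return sorted([x for x in c if cv2.contourArea(x)>mina],key=cv2.contourArea,reverse=True)
E
python3 - <<'E'
from h import *
a=r.snapshot('top');b=r.snapshot('scene')
print('shelf',tri(a,(299,145),b,(275,123)),tri(a,(370,38),b,(388,107)),tri(a,(125,62),b,(250,93)))
# box top corners by grey mask
for n,lo,hi,bx,z in(('box',(0,0,70),(179,45,255),(215,165,322,246),.07),('mouth',(0,0,0),(179,255,60),(232,195,262,222),.07),('plate',(0,0,0),(179,255,60),(278,185,305,222),.07),
  ('bar',(0,150,80),(8,255,255),(350,205,390,252),.0945),('rest',(105,120,60),(125,255,255),(300,210,385,270),.008),('oil',(5,120,30),(20,255,255),(190,140,232,176),.06)):
    c=mask(a,lo,hi,bx)
    if not c: print(n,'none');continue
    q=cv2.minAreaRect(c[0]);P=cv2.boxPoints(q)
    print(n,np.round(q[0],1),np.round(q[1],1),onz(a,*q[0],z)[:2].round(4),np.array([onz(a,*p,z)[:2] for p in P]).round(4).tolist())
big=cv2.resize(a['pixels'][130:290,190:400],None,fx=3.8,fy=3.75,interpolation=cv2.INTER_CUBIC)
cv2.imwrite('pics/crop.png',big[:,:,::-1])
E
```

```text
shelf (array([ 0.59190452, -0.24065091,  0.31223912]), np.float64(0.11032522182195263)) (array([ 0.77861233, -0.37903629,  0.32441085]), np.float64(0.028432045895096986)) (array([ 0.74342329, -0.01511631,  0.31733862]), np.float64(0.010214504708543534))
box [266.4 206.6] [62.9 87.7] [ 0.5538 -0.2131] [[0.6055, -0.121], [0.6245, -0.291], [0.5023, -0.3047], [0.4835, -0.1357]]
mouth [245.5 208.5] [11. 11.] [ 0.5495 -0.1725] [[0.5601, -0.1616], [0.5604, -0.183], [0.5389, -0.1835], [0.5386, -0.1621]]
plate [291.7 203.9] [23.5 15.5] [ 0.5596 -0.2622] [[0.581, -0.2447], [0.5841, -0.2747], [0.5383, -0.2796], [0.5352, -0.2497]]
bar [370.4 227.3] [35.   7.5] [ 0.5144 -0.4139] [[0.5414, -0.3932], [0.5476, -0.4061], [0.4875, -0.4344], [0.4814, -0.4216]]
rest [338.6 242.9] [24.9 58.6] [ 0.4876 -0.3559] [[0.4856, -0.2907], [0.536, -0.4], [0.4895, -0.4211], [0.4394, -0.3121]]
oil [210. 158.] [31.1 24. ] [ 0.6496 -0.099 ] [[0.654, -0.0604], [0.6884, -0.0931], [0.6451, -0.1375], [0.6109, -0.1048]]
```

View pics/crop.png

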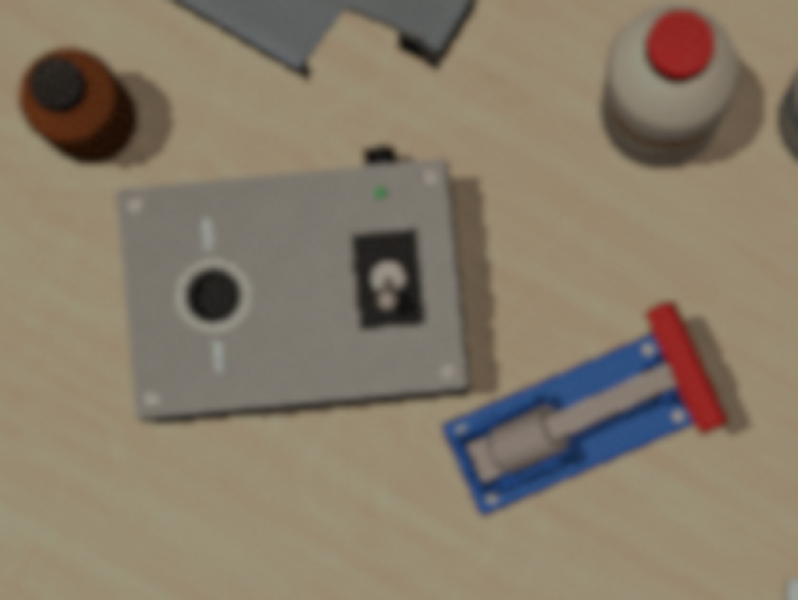

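```bash
cat >> h.py <<'E'
def graspR(az,theta):
    """tool frame on a key lying 30 deg up along azimuth az; theta from the perpendicular"""
    e=np.array([np.cos(az),np.sin(az),0]);z3=np.array([0,0,1.])
    zk=e*np.cos(np.pi/6)+z3*.5; pd=e*.5-z3*np.cos(np.pi/6)
    z=np.cos(theta)*pd-np.sin(theta)*zk; y=np.array([-np.sin(az),np.cos(az),0])
    return R.from_matrix(np.c_[np.cross(y,z),y,z])
E
python3 - <<'E'
from h import *
a=r.snapshot('top')
for p in((299,145),(125,62),(370,38),(181,98)):print(onz(a,*p,.31).round(3))
G=graspR(-1.139,np.radians(45)); z=G.as_matrix()[:,2]
p=np.array([.4947,-.3714,.0705])-z*.17
print(p,G.as_matrix().round(2).tolist(),rel(p,G))
E
```

```text
[ 0.623 -0.286  0.31 ]
[ 0.749 -0.017  0.31 ]
[ 0.792 -0.393  0.31 ]
[ 0.694 -0.104  0.31 ]
[ 0.51311381 -0.41136079  0.23470739] [[-0.4, 0.91, -0.11], [0.88, 0.42, 0.24], [0.26, 0.0, -0.97]] (array([ 0.4002, -0.1279,  0.0182]), array([  13.17,   10.86, -100.3 ]))
```

Request:
send_rows(targets=[{"delta_pos": [0.06, -0.02, 0], "angular": [1.3, 1.1, -10], "fingers": -1}, {"delta_pos": [0.12, -0.04, 0], "angular": [2.6, 2.2, -20], "fingers": -1}, {"delta_pos": [0.17, -0.055, 0.004], "angular": [3.9, 3.3, -30], "fingers": -1}, {"delta_pos": [0.22, -0.07, 0.008], "angular": [5.2, 4.3, -40], "fingers": -1}, {"delta_pos": [0.27, -0.086, 0.012], "angular": [6.5, 5.4, -50], "fingers": -1}, {"delta_pos": [0.32, -0.1, 0.015], "angular": [7.9, 6.5, -60], "fingers": -1}, {"delta_pos": [0.36, -0.115, 0.018], "angular": [9.2, 7.6, -70], "fingers": -1}, {"delta_pos": [0.4, -0.128, 0.018], "angular": [10.5, 8.7, -80], "fingers": -1}, {"delta_pos": [0.4, -0.128, 0.018], "angular": [11.8, 9.8, -90], "fingers": -1}, {"delta_pos": [0.4, -0.128, 0.018], "angular": [13.17, 10.86, -100.3], "fingers": -1}, {"delta_pos": [0.4, -0.128, 0.018], "angular": [13.17, 10.86, -100.3], "fingers": -1}, {"delta_pos": [0.4, -0.128, 0.018], "angular": [13.17, 10.86, -100.3], "fingers": -1}])

```text
clock: 1.75
tcp_pos: [0.5127, -0.4116, 0.2351]
orientation: [-0.11, 0.536, 0.834, 0.07]
force: [1.3, 0.0, 0.5]
gripper_width: 0.0854
gripper_force: 0.0
```

Run:
```python
from h import *
w=r.snapshot('wrist');save(w,'w1.png');print(w['fov_y'],w['cx'],w['cy'],r.sense()['q'].round(2))
for d in (45,85,133):
  e=np.array([np.cos(-1.139),np.sin(-1.139)]);p=np.array([.4915,-.3645])+e*(-.066+d*.000866);print(d,proj(w,[*p,.028+d*.0005]))
```

```text
60.056316857289815 322.37547847456005 238.25071428220107 [ 0.95  0.76 -0.49  1.29  0.19  1.38  0.91]
45 (np.float64(323.4549047550895), np.float64(172.1376105347068))
85 (np.float64(323.6312177496366), np.float64(217.03927458721466))
133 (np.float64(323.8739814023063), np.float64(278.8639404567541))
```

View pics/w1.png

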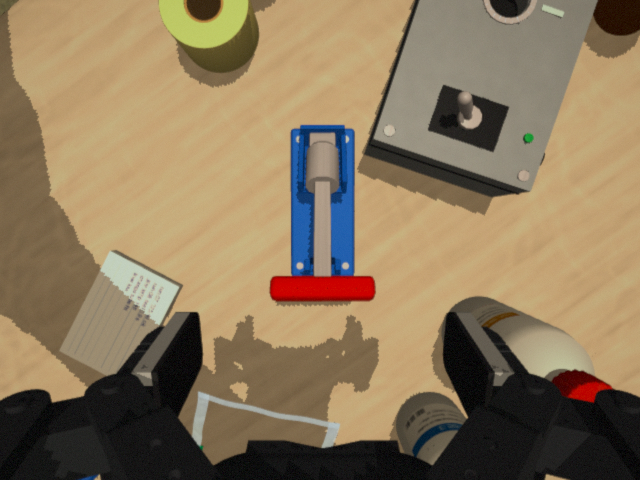

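Run:
```python
from h import *
w=r.snapshot('wrist');a=r.snapshot('top')
e=np.array([np.cos(-1.139),np.sin(-1.139)]);n=np.array([-e[1],e[0]])
def show(t,p): print(t,p.round(4),'along',((p[:2]-[.4915,-.3645])@e).round(4),'lat',((p[:2]-[.4915,-.3645])@n).round(4))
c=mask(w,(0,150,60),(8,255,255),(255,260,390,315))[0];q=cv2.minAreaRect(c);b=cv2.boundingRect(c);print(q,b)
ca=mask(a,(0,120,50),(10,255,255),(350,205,390,252))[0];qa=cv2.minAreaRect(ca);print(qa)
print('tri',tri(w,q[0],a,qa[0]));show('t',tri(w,q[0],a,qa[0])[0])
show('wbar',onz(w,*q[0],.0945));show('L',onz(w,b[0],288,.0945));show('R',onz(w,b[0]+b[2],288,.0945))
c=mask(w,(105,120,60),(125,255,255),(280,120,365,282))[0];b=cv2.boundingRect(c);print(b)
for p in((292,277),(354,277),(292,129),(354,129)):show('base',onz(w,*p,.008))
for p in((467,118),):show('pivot',onz(w,*p,.07))
```

```text
((322.4999694824219, 287.9999694824219), (23.999996185302734, 104.99998474121094), 90.0) (270, 276, 106, 25)
((370.4122009277344, 227.30975341796875), (35.82947540283203, 8.451006889343262), 65.224853515625)
tri (array([ 0.51264389, -0.41212742,  0.11564721]), np.float64(0.0005139094477404242))
t [ 0.5126 -0.4121  0.1156] along 0.0521 lat -0.0007
wbar [ 0.5138 -0.4152  0.0945] along 0.0554 lat -0.001
L [ 0.4818 -0.4298  0.0945] along 0.0553 lat -0.0362
R [ 0.5463 -0.4003  0.0945] along 0.0555 lat 0.0348
(291, 125, 63, 150)
base [ 0.491  -0.4302  0.008 ] along 0.0595 lat -0.0279
base [ 0.5406 -0.4075  0.008 ] along 0.0596 lat 0.0265
base [ 0.4378 -0.313   0.008 ] along -0.0693 lat -0.0272
base [ 0.4866 -0.2906  0.008 ] along -0.0691 lat 0.0265
pivot [ 0.5586 -0.2642  0.07  ] along -0.063 lat 0.1029
```

Run:
```python
from h import *
w=r.snapshot('wrist')
e=np.array([np.cos(-1.139),np.sin(-1.139)])
g=cv2.cvtColor(w['pixels'],cv2.COLOR_RGB2GRAY)
print('col322',list(zip(range(122,206,2),g[122:206:2,322])))
print('row230',g[230,308:338],'row165',g[165,300:346])
for v,z,t in((190,.0643,'barrel end top'),(277,.028+.0625+.006,'bar lower face'),):
  p=onz(w,322,v,z);print(t,(p[:2]-[.4915,-.3645])@e)
print(ray(w,322,240))
```

```text
col322 [(122, np.uint8(173)), (124, np.uint8(153)), (126, np.uint8(70)), (128, np.uint8(59)), (130, np.uint8(40)), (132, np.uint8(83)), (134, np.uint8(147)), (136, np.uint8(157)), (138, np.uint8(158)), (140, np.uint8(142)), (142, np.uint8(131)), (144, np.uint8(153)), (146, np.uint8(153)), (148, np.uint8(152)), (150, np.uint8(157)), (152, np.uint8(153)), (154, np.uint8(157)), (156, np.uint8(156)), (158, np.uint8(155)), (160, np.uint8(156)), (162, np.uint8(158)), (164, np.uint8(158)), (166, np.uint8(155)), (168, np.uint8(155)), (170, np.uint8(154)), (172, np.uint8(154)), (174, np.uint8(156)), (176, np.uint8(133)), (178, np.uint8(99)), (180, np.uint8(105)), (182, np.uint8(158)), (184, np.uint8(162)), (186, np.uint8(163)), (188, np.uint8(161)), (190, np.uint8(162)), (192, np.uint8(162)), (194, np.uint8(161)), (196, np.uint8(161)), (198, np.uint8(162)), (200, np.uint8(160)), (202, np.uint8(160)), (204, np.uint8(160))]
row230 [ 84  76  51  49  51  69 109 152 156 157 156 156 160 159 157 156 156 156
 155 157 162 161 142  90  86  88  88  85  87  87] row165 [ 67  66  60  46  46  63  68  88 100 112 118 127 132 135 140 143 144 148
 152 155 156 156 157 154 154 156 154 152 155 150 142 140 139 134 131 122
 114 104  91  57  41  38  57  70  65  65]
barrel end top -0.012300151622161156
bar lower face 0.0477384049319514
(array([ 0.49559382, -0.37466625,  0.37120803]), array([ 0.01633472, -0.04123328, -0.9990253 ]))
```

Run:
```python
from h import *
G=graspR(-1.139,np.radians(45)); z=G.as_matrix()[:,2]
print(rel(np.array([.4962,-.3767,.0705])-z*.002,G))
```

```text
(array([-0.0051, -0.0004,  0.1674]), array([-0.01,  0.07, -0.09]))
```

Request:
send_rows(targets=[{"delta_pos": [-0.005, 0, 0.04], "angular": [0, 0, 0], "fingers": -1}, {"delta_pos": [-0.005, 0, 0.08], "angular": [0, 0, 0], "fingers": -1}, {"delta_pos": [-0.005, 0, 0.11], "angular": [0, 0, 0], "fingers": -1}, {"delta_pos": [-0.005, 0, 0.135], "angular": [0, 0, 0], "fingers": -1}, {"delta_pos": [-0.005, 0, 0.15], "angular": [0, 0, 0], "fingers": -1}, {"delta_pos": [-0.005, 0, 0.1625], "angular": [0, 0, 0], "fingers": -1}, {"delta_pos": [-0.005, 0, 0.167], "angular": [0, 0, 0], "fingers": -1}, {"delta_pos": [-0.005, 0, 0.167], "angular": [0, 0, 0], "fingers": 0}, {"delta_pos": [-0.005, 0, 0.167], "angular": [0, 0, 0], "fingers": 0.6}, {"delta_pos": [-0.005, 0, 0.167], "angular": [0, 0, 0], "fingers": 1}, {"delta_pos": [-0.005, 0, 0.167], "angular": [0, 0, 0], "fingers": 1}, {"delta_pos": [-0.005, 0, 0.167], "angular": [0, 0, 0], "fingers": 1}])

```text
clock: 3.45
tcp_pos: [0.4971, -0.377, 0.073]
orientation: [-0.109, 0.535, 0.835, 0.07]
force: [0.4, -0.2, 2.5]
gripper_width: 0.0108
gripper_force: 58.5
```

Run:
```python
from h import *
w=r.snapshot('wrist');save(w,'w2.png');s=r.sense();print(s['gripper_width'],s['gripper_force'],s['force'])
```

```text
0.010899146885036303 58.580612540245056 [-0.58794291 -0.64644453  3.65170684]
```

View pics/w2.png

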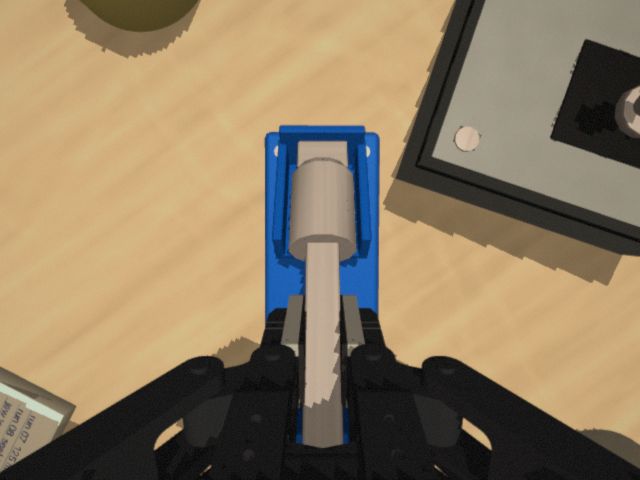

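```bash
cat >> h.py <<'E'
E3=np.array([np.cos(-1.139),np.sin(-1.139),0]);N3=np.array([-E3[1],E3[0],0])
def upright(T,yaw=0.):
    u=np.cross(E3,[0,0,1]);return R.from_rotvec([0,0,yaw])*R.from_rotvec(u*np.pi/3)*T
E
python3 - <<'E'
from h import *
st=r.sense();T=Rt();p=np.array(st['tcp_pos'])
tip=np.array([.4915,-.3645,.028])+E3*(.0055-.066)-N3*.0008
zk=E3*np.cos(np.pi/6)+np.array([0,0,.5])
s=(p-tip)@zk; off=p-tip-s*zk; print('s along key',s,'offset tool',T.inv().apply(off))
q=T.inv().apply(tip-p); print('tip in tool',q.round(4)); 
lock=np.array([.5493,-.173])
print('lift',rel(p+[0,0,.13])[0])
R1=upright(T)
tgt=np.array([*lock,.105])-R1.apply(q); print('tgt',tgt,R1.as_matrix().round(2).tolist(),rel(tgt,R1))
mid=np.array([.50,-.30,.22+.02]);print('mid rel',rel(mid,None))
E
```

```text
s along key 0.08674170932843586 offset tool [ 0.00133968  0.00061389 -0.00134309]
tip in tool [ 0.0601 -0.0006  0.0626]
lift [ 0.0335  0.     -0.1256]
tgt [ 0.54906364 -0.17102019  0.19174171] [[-0.3, 0.91, 0.3], [0.64, 0.42, -0.64], [-0.71, 0.0, -0.71]] (array([ 0.1903,  0.1334, -0.0721]), array([ -0., -60.,  -0.]))
mid rel (array([ 0.1094,  0.0349, -0.1437]), array([0., 0., 0.]))
```

Request:
send_rows(targets=[{"delta_pos": [0.008, 0, -0.03], "angular": [0, 0, 0], "fingers": 1}, {"delta_pos": [0.02, 0, -0.075], "angular": [0, 0, 0], "fingers": 1}, {"delta_pos": [0.033, 0, -0.125], "angular": [0, 0, 0], "fingers": 1}, {"delta_pos": [0.055, 0.015, -0.145], "angular": [0, -8, 0], "fingers": 1}, {"delta_pos": [0.08, 0.03, -0.15], "angular": [0, -16, 0], "fingers": 1}, {"delta_pos": [0.105, 0.05, -0.15], "angular": [0, -24, 0], "fingers": 1}, {"delta_pos": [0.13, 0.07, -0.145], "angular": [0, -32, 0], "fingers": 1}, {"delta_pos": [0.155, 0.09, -0.135], "angular": [0, -40, 0], "fingers": 1}, {"delta_pos": [0.18, 0.11, -0.125], "angular": [0, -48, 0], "fingers": 1}, {"delta_pos": [0.2, 0.1334, -0.1107], "angular": [0, -55, 0], "fingers": 1}, {"delta_pos": [0.2006, 0.1334, -0.1107], "angular": [0, -60, 0], "fingers": 1}, {"delta_pos": [0.2006, 0.1334, -0.1107], "angular": [0, -60, 0], "fingers": 1}])

```text
clock: 5.0
tcp_pos: [0.5484, -0.1677, 0.2294]
orientation: [0.321, 0.495, 0.78, -0.206]
force: [0.1, -0.8, -2.0]
gripper_width: 0.0111
gripper_force: 58.8
```

Run:
```python
from h import *
a=r.snapshot('top');b=r.snapshot('scene');w=r.snapshot('wrist');st=r.sense();T=Rt();print(st['q'].round(2),st['tcp_pos'],st['force'])
q=np.array([.0601,-.0006,.0626]);tip=T.apply(q)+st['tcp_pos'];zt=T.apply(np.array([-.7071,0,-.7071]));print('tip',tip,'axis',zt)
bc=tip+.133*zt
for n,s in(('top',a),('scene',b),('wrist',w)):print(n,'bar',np.round(proj(s,bc),1),'tip',np.round(proj(s,tip),1),'lock',np.round(proj(s,[.5493,-.173,.07]),1))
im=np.hstack([b['pixels'][130:280,170:370],w['pixels'][::2,::2][40:190,60:260]])
im=cv2.resize(im,None,fx=2,fy=2,interpolation=cv2.INTER_CUBIC)
im2=cv2.resize(a['pixels'][130:280,180:380],None,fx=2,fy=2,interpolation=cv2.INTER_CUBIC)
cv2.imwrite('pics/h1.png',np.vstack([im,np.hstack([im2,cv2.resize(w['pixels'],(400,300))])])[:,:,::-1])
```

```text
[ 0.06  0.41 -0.26  2.11  1.26  0.91 -0.71] [ 0.54866676 -0.17233374  0.23167458] [ 0.49520179 -0.48020538 -1.73002924]
tip [ 0.54881778 -0.17417195  0.1449121 ] axis [ 4.49515430e-04 -2.17863884e-04  9.99990285e-01]
top bar [228.  195.3] tip [240.6 204.6] lock [245.7 208.6]
scene bar [263.9 136.9] tip [265.4 194.8] lock [265.9 224.8]
wrist bar [319.7 517.5] tip [321.2 147.9] lock [323.5  32.6]
```

View pics/h1.png

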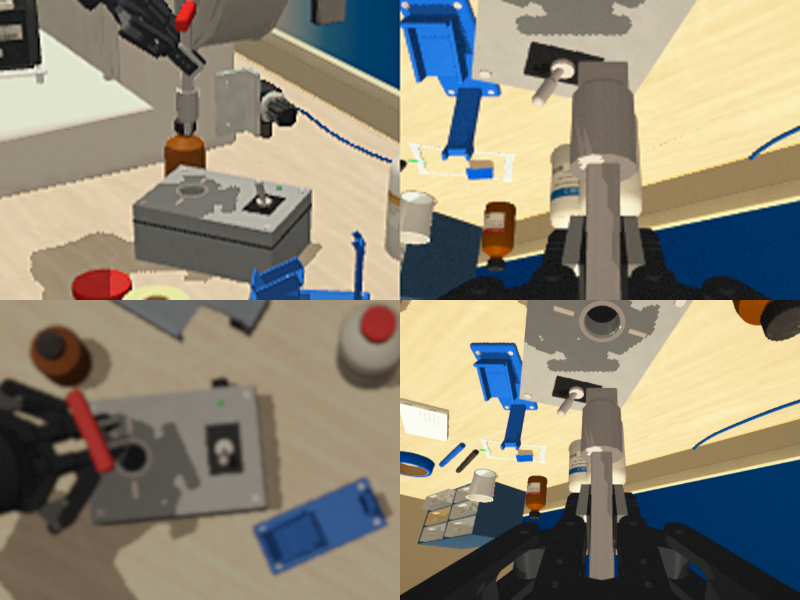

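Run:
```python
from h import *
a=r.snapshot('top');b=r.snapshot('scene');w=r.snapshot('wrist');st=r.sense();T=Rt();print(st['tcp_pos'],st['clock'])
q=np.array([.0601,-.0006,.0626]);tip=T.apply(q)+st['tcp_pos'];zt=T.apply(np.array([-.7071,0,-.7071]));print('tip',tip)
bc=tip+.133*zt
ca=max(mask(a,(0,120,50),(10,255,255),(205,175,245,222)),key=cv2.contourArea);ra=cv2.minAreaRect(ca)
cb=mask(b,(0,120,50),(10,255,255),(240,120,285,160))[0];rb=cv2.minAreaRect(cb)
print('bar top',ra,'proj top face',proj(a,bc+.008*zt)); print('bar scene',rb,proj(b,bc))
print('bar from top px',onz(a,*ra[0],bc[2]+.006),'exp',bc)
g=cv2.cvtColor(b['pixels'],cv2.COLOR_RGB2GRAY)
for v in(178,182,186,192):print('scene row',v,g[v,252:280])
for h in(.03,.04):print('barrel proj',proj(b,tip+h*zt))
g=cv2.cvtColor(w['pixels'],cv2.COLOR_RGB2GRAY)
c=cv2.HoughCircles(cv2.medianBlur(g[0:75,270:375],3),cv2.HOUGH_GRADIENT,1,200,param1=100,param2=15,minRadius=18,maxRadius=40);print('lock wrist',c,'exp',proj(w,[.5493,-.173,.07]))
print('barrel row 200',g[200,270:375:2]);print('barrel proj w',proj(w,tip+.03*zt))
m=mask(w,(0,0,0),(179,255,75),(285,15,360,60));print([(cv2.minAreaRect(x)) for x in m[:2]])
```

```text
[ 0.54879564 -0.17265189  0.23201094] 5.3
tip [ 0.54907221 -0.17452763  0.14524958]
bar top ((227.13351440429688, 195.00714111328125), (43.9794921875, 11.164332389831543), 66.50143432617188) proj top face (np.float64(227.2373822402788), np.float64(194.60983656890346))
bar scene ((263.20001220703125, 137.10000610351562), (7.602630138397217, 16.099689483642578), 26.56505012512207) (np.float64(264.04129267879), np.float64(136.75342183270317))
bar from top px [ 0.54855466 -0.17399717  0.28424823] exp [ 0.54893735 -0.1744993   0.27824823]
scene row 178 [142 142 142 142 141 142 148  93 100 103 106 107 110 110 108 110 104  96
 127 142 142 140 141 142 143 128 123 127]
scene row 182 [143 143 142 142 142 142 145 129 109 105 106 109 108 111 109 107 104  99
  85 143 142 140 142 141 143 139 131 129]
scene row 186 [143 142 143 142 142 140 144 150 103 105 106 108 109 111 109 106 104  97
  85 143 144 140 141 142 142 138 134 129]
scene row 192 [143 143 143 146 159  56  12  23  29  32  18 116 111 103  93  62 144 145
 141 142 142 140 140 142 143 136 128 125]
barrel proj (np.float64(265.29354887499653), np.float64(182.0567658615515))
barrel proj (np.float64(265.17605016683973), np.float64(177.80597084476724))
lock wrist [[[52.5 26.5 37.4]]] exp (np.float64(323.5079641239803), np.float64(28.706020389445257))
barrel row 200 [230 231 231 231 230 231 230 229 228 229 220  95  99 103  98 101 101 101
 106 104 102 104 104 106 105 106 107 105 103 106 104 105 108 105 101 104
 100 102 103 101 100  95 113 138 229 233 234 233 233 232 231 229 228]
barrel proj w (np.float64(321.62426520179037), np.float64(204.43924609793618))
[((324.0, 24.0), (18.0, 50.0), 90.0)]
```

Run:
```python
from h import *
T=Rt()
for dz in(.06,.07,.085,.1,.11):print(dz,T.inv().apply([-.0003,.0008,-dz]).round(4), T.as_matrix().round(3).tolist() if dz==.06 else '')
```

```text
0.06 [0.0431 0.     0.0418] [[-0.293, 0.91, 0.294], [0.643, 0.415, -0.643], [-0.708, 0.001, -0.707]]
0.07 [0.0501 0.     0.0489] 
0.085 [ 0.0607 -0.      0.0595] 
0.1 [ 0.0714 -0.      0.0701] 
0.11 [ 0.0784 -0.      0.0771]
```

Request:
send_rows(targets=[{"delta_pos": [0.015, 0, 0.0145], "angular": [0, 0, 0], "fingers": 1}, {"delta_pos": [0.03, 0, 0.029], "angular": [0, 0, 0], "fingers": 1}, {"delta_pos": [0.0431, 0, 0.0418], "angular": [0, 0, 0], "fingers": 1}, {"delta_pos": [0.0501, 0, 0.0489], "angular": [0, 0, 0], "fingers": 1}, {"delta_pos": [0.0555, 0, 0.0543], "angular": [0, 0, 0], "fingers": 1}, {"delta_pos": [0.0607, 0, 0.0595], "angular": [0, 0, 0], "fingers": 1}, {"delta_pos": [0.0607, 0, 0.0595], "angular": [0, 0, 0], "fingers": 1}])

```text
clock: 6.18
tcp_pos: [0.5485, -0.1702, 0.1461]
orientation: [0.322, 0.498, 0.778, -0.207]
force: [0.2, 0.9, -1.5]
gripper_width: 0.0112
gripper_force: 58.8
```

Run:
```python
from h import *
st=r.sense();T=Rt();q=np.array([.0601,.0004,.0626]);print('tip',T.apply(q)+st['tcp_pos'],st['force'],st['torque'],T.apply([-.7071,0,-.7071]))
w=r.snapshot('wrist');save(w,'w3.png')
```

```text
tip [ 0.54960257 -0.17169458  0.05935861] [ 0.22546005  0.9018242  -1.52175423] [ 0.97750265  0.43433942 -0.03439358] [2.40404354e-04 7.14671763e-04 9.99990126e-01]
```

View pics/w3.png

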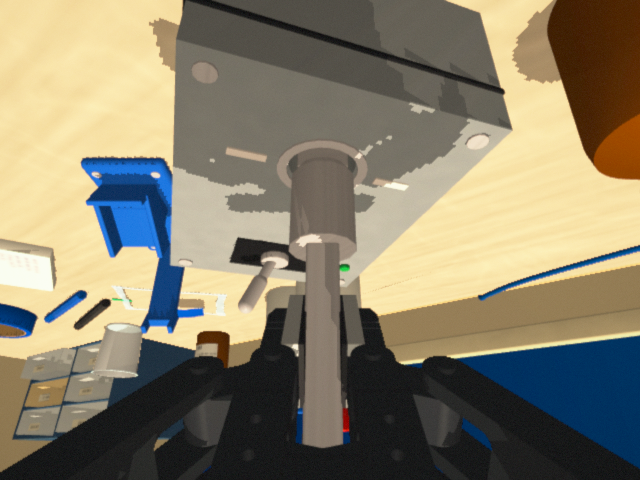

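Request:
send_rows(targets=[{"delta_pos": [0.0028, 0, 0.0042], "angular": [0, 0, 0], "fingers": 1}, {"delta_pos": [0.0063, 0, 0.0077], "angular": [0, 0, 0], "fingers": 1}, {"delta_pos": [0.0099, 0, 0.0113], "angular": [0, 0, 0], "fingers": 1}, {"delta_pos": [0.0134, 0, 0.0148], "angular": [0, 0, 0], "fingers": 1}, {"delta_pos": [0.0163, 0, 0.0177], "angular": [0, 0, 0], "fingers": 1}, {"delta_pos": [0.0177, 0, 0.0191], "angular": [0, 0, 0], "fingers": 1}, {"delta_pos": [0.0184, 0, 0.0198], "angular": [0, 0, 0], "fingers": 1}, {"delta_pos": [0.0184, 0, 0.0198], "angular": [0, 0, 0], "fingers": 1}])

```text
clock: 7.22
tcp_pos: [0.549, -0.1711, 0.1194]
orientation: [0.323, 0.498, 0.778, -0.207]
force: [1.0, 0.7, -2.2]
gripper_width: 0.0115
gripper_force: 58.8
```

Run:
```python
from h import *
st=r.sense();T=Rt();q=np.array([.0601,.0004,.0626]);print('tip',T.apply(q)+st['tcp_pos'],st['force'],st['torque'],T.apply([-.7071,0,-.7071]))
```

```text
tip [ 0.5501517  -0.17260517  0.0326023 ] [ 0.9857481   0.66274933 -2.19894531] [ 0.99913564  0.44132001 -0.00276385] [-2.33324652e-04  7.79157235e-04  9.99990079e-01]
```

Request:
send_rows(targets=[{"delta_pos": [0.0011, 0, 0.0011], "angular": [0, 0, 0], "fingers": 1}, {"delta_pos": [0.0011, 0, 0.0011], "angular": [0, 0, 0], "fingers": 0.5}, {"delta_pos": [0.0011, 0, 0.0011], "angular": [0, 0, 0], "fingers": 0}, {"delta_pos": [0.0011, 0, 0.0011], "angular": [0, 0, 0], "fingers": -1}, {"delta_pos": [0.0011, 0, 0.0011], "angular": [0, 0, 0], "fingers": -1}, {"delta_pos": [0.0011, 0, 0.0011], "angular": [0, 0, 0], "fingers": -1}, {"delta_pos": [0.0011, 0, 0.0011], "angular": [0, 0, 0], "fingers": -1}])

```text
clock: 8.1
tcp_pos: [0.549, -0.1711, 0.1178]
orientation: [0.323, 0.498, 0.778, -0.207]
force: [-0.5, -0.1, -0.5]
gripper_width: 0.0853
gripper_force: 0.0
```

Run:
```python
from h import *
st=r.sense();print(st['force'],st['gripper_width'],st['gripper_force'],st['q'].round(2))
lock=np.array([.5497,-.173])
# hover: tool down over lock, y axis perpendicular to bar (bar az 24.7 deg)
az=np.radians(24.7-90);y=np.array([np.cos(az),np.sin(az),0]);z=np.array([0,0,-1.]);D=R.from_matrix(np.c_[np.cross(y,z),y,z])
print(rel([*lock,.27],D))
w=r.snapshot('top');ca=mask(w,(0,120,50),(10,255,255),(205,175,255,232))[0];q=cv2.minAreaRect(ca);print(q,onz(w,*q[0],.171))
```

```text
[-0.46401979 -0.06319922 -0.49875138] 0.08533790936567143 0.0 [ 0.02  0.64 -0.22  2.14  1.51  0.88 -1.05]
(array([-0.1092, -0.0002, -0.1061]), array([35.22, 35.21, 84.95]))
((241.4187774658203, 198.87362670898438), (38.57404327392578, 8.652121543884277), 57.2647705078125) [ 0.5562262  -0.17940013  0.171     ]
```

Request:
send_rows(targets=[{"delta_pos": [0, 0, -0.01], "angular": [0, 0, 0], "fingers": -1}, {"delta_pos": [0, 0, -0.03], "angular": [0, 0, 0], "fingers": -1}, {"delta_pos": [0, 0, -0.06], "angular": [0, 0, 0], "fingers": -1}, {"delta_pos": [0, 0, -0.1], "angular": [0, 0, 0], "fingers": -1}, {"delta_pos": [-0.02, 0, -0.14], "angular": [0, 0, 0], "fingers": -1}, {"delta_pos": [-0.035, 0, -0.16], "angular": [0, 0, 0], "fingers": -1}, {"delta_pos": [-0.035, 0, -0.16], "angular": [0, 0, 0], "fingers": -1}])

```text
clock: 9.02
tcp_pos: [0.5127, -0.0897, 0.2577]
orientation: [0.324, 0.498, 0.778, -0.205]
force: [0.5, 0.4, -0.7]
gripper_width: 0.0854
gripper_force: 0.0
```

Run:
```python
from h import *
for n in('top','scene'):
  w=r.snapshot(n);bx=(215,170,275,235) if n=='top' else (230,130,300,200)
  c=mask(w,(0,120,50),(10,255,255),bx)[0];q=cv2.minAreaRect(c);P=cv2.boxPoints(q);print(n,q)
  if n=='top':
    print(onz(w,*q[0],.171)); a=w;pa=q[0]
    L=[onz(w,*p,.175)[:2] for p in P];print('edges az',[np.degrees(np.arctan2(*(L[(i+1)%4]-L[i])[::-1])).round(1) for i in range(4)],[np.linalg.norm(L[(i+1)%4]-L[i]).round(3) for i in range(4)])
  else: print(tri(a,pa,w,q[0]))
st=r.sense();print(st['tcp_pos'],st['q'].round(2))
az=np.radians(24.7-90);y=np.array([np.cos(az),np.sin(az),0]);z=np.array([0,0,-1.]);D=R.from_matrix(np.c_[np.cross(y,z),y,z])
print(rel([.5497,-.173,.27],D))
```

```text
top ((241.78782653808594, 198.8294219970703), (38.23517990112305, 8.220563888549805), 59.34933090209961)
[ 0.55631352 -0.18005004  0.171     ]
edges az [np.float64(-58.3), np.float64(-148.4), np.float64(121.6), np.float64(31.7)] [np.float64(0.014), np.float64(0.068), np.float64(0.014), np.float64(0.068)]
scene ((268.5, 187.0), (5.0, 16.0), 0.0)
(array([ 0.55714008, -0.17811712,  0.16149902]), np.float64(0.0011795793782444087))
[ 0.51162384 -0.09069     0.25544676] [-0.06  0.34 -0.35  2.15  1.13  1.04 -0.76]
(array([-0.0744,  0.0001,  0.0539]), array([35.22, 35.2 , 84.95]))
```

```bash
cat >> h.py <<'E'
def down(azy):
    y=np.array([np.cos(azy),np.sin(azy),0]);z=np.array([0,0,-1.]);return R.from_matrix(np.c_[np.cross(y,z),y,z])
E
python3 - <<'E'
from h import *
print(rel([.5497,-.173,.28],down(np.radians(-58.3))))
E
```

```text
(array([-0.0815,  0.0001,  0.0468]), array([32.5 , 36.72, 78.41]))
```

Request:
send_rows(targets=[{"delta_pos": [-0.01, 0, 0], "angular": [3.3, 3.7, 7.9], "fingers": -1}, {"delta_pos": [-0.02, 0, 0], "angular": [6.5, 7.4, 15.7], "fingers": -1}, {"delta_pos": [-0.03, 0, 0], "angular": [9.8, 11, 23.5], "fingers": -1}, {"delta_pos": [-0.04, 0, 0.005], "angular": [13, 14.7, 31.4], "fingers": -1}, {"delta_pos": [-0.05, 0, 0.01], "angular": [16.3, 18.4, 39.2], "fingers": -1}, {"delta_pos": [-0.06, 0, 0.018], "angular": [19.5, 22, 47], "fingers": -1}, {"delta_pos": [-0.07, 0, 0.026], "angular": [22.8, 25.7, 54.9], "fingers": -1}, {"delta_pos": [-0.08, 0, 0.035], "angular": [26, 29.4, 62.7], "fingers": -1}, {"delta_pos": [-0.0815, 0, 0.0468], "angular": [29.3, 33, 70.6], "fingers": -1}, {"delta_pos": [-0.0815, 0, 0.0468], "angular": [32.5, 36.72, 78.41], "fingers": -1}, {"delta_pos": [-0.0815, 0, 0.0468], "angular": [32.5, 36.72, 78.41], "fingers": -1}, {"delta_pos": [-0.0815, 0, 0.0468], "angular": [32.5, 36.72, 78.41], "fingers": -1}])

```text
clock: 10.62
tcp_pos: [0.5496, -0.1723, 0.2793]
orientation: [0.0, 0.962, 0.275, -0.001]
force: [0.5, 0.4, -0.2]
gripper_width: 0.0857
gripper_force: 0.0
```

Run:
```python
from h import *
st=r.sense();print(st['tcp_pos'],st['q'].round(2),Rt().as_matrix().round(3).tolist(),st['force'])
print(rel([.5497,-.173,.161],down(np.radians(-58.3))))
w=r.snapshot('wrist')
c=mask(w,(0,150,60),(8,255,255),(200,100,450,400))
for x in c[:2]:
  q=cv2.minAreaRect(x);print(q,onz(w,*q[0],.171));P=[onz(w,*p,.171)[:2] for p in cv2.boxPoints(q)];print([np.degrees(np.arctan2(*(P[(i+1)%4]-P[i])[::-1])).round(1) for i in(0,1)])
```

```text
[ 0.54964293 -0.17226555  0.27934753] [ 0.4   0.4  -0.23  1.7   0.1   1.06 -0.88] [[0.849, 0.528, -0.002], [0.528, -0.849, -0.001], [-0.002, -0.0, -1.0]] [ 0.45897885  0.3945806  -0.17757169]
(array([-1.000e-04,  7.000e-04,  1.183e-01]), array([-0.02,  0.11,  0.2 ]))
((338.0, 236.0), (114.0, 24.0), 90.0) [ 0.55948187 -0.17811418  0.171     ]
[np.float64(-58.1), np.float64(-146.9)]
((232.5, 375.9999694824219), (60.99999237060547, 45.99999237060547), -0.0) [ 0.44418237 -0.17121801  0.171     ]
[np.float64(27.0), np.float64(-58.1)]
```

Request:
send_rows(targets=[{"delta_pos": [0, 0.0007, 0.05], "angular": [0, 0, 0], "fingers": -1}, {"delta_pos": [0, 0.0007, 0.08], "angular": [0, 0, 0], "fingers": -1}, {"delta_pos": [0, 0.0007, 0.105], "angular": [0, 0, 0], "fingers": -1}, {"delta_pos": [0, 0.0007, 0.118], "angular": [0, 0, 0], "fingers": -0.5}, {"delta_pos": [0, 0.0007, 0.118], "angular": [0, 0, 0], "fingers": 0}, {"delta_pos": [0, 0.0007, 0.118], "angular": [0, 0, 0], "fingers": 0.3}, {"delta_pos": [0, 0.0007, 0.118], "angular": [0, 0, 0], "fingers": 0.5}, {"delta_pos": [0, 0.0007, 0.118], "angular": [0, 0, 0], "fingers": 0.58}, {"delta_pos": [0, 0.0007, 0.118], "angular": [0, 0, 0], "fingers": 0.58}, {"delta_pos": [0, 0.0007, 0.118], "angular": [0, 0, 0], "fingers": 0.58}])

```text
clock: 11.92
tcp_pos: [0.5503, -0.1738, 0.1623]
orientation: [0.0, 0.962, 0.273, 0.0]
force: [1.2, 0.8, 0.2]
gripper_width: 0.0177
gripper_force: 0.0
```

```bash
cat > chk.py <<'E'
from h import *
st=r.sense();print(st['clock'],np.round(st['tcp_pos'],4),st['q'].round(2),st['force'],st['gripper_width'],st['gripper_force'])
m=Rt().as_matrix();print('tool y az',np.degrees(np.arctan2(m[1,1],m[0,1])).round(1))
w=r.snapshot('wrist')
for x in mask(w,(0,150,60),(8,255,255),(200,150,480,480),200):
  q=cv2.boundingRect(x);print('red',q,cv2.contourArea(x))
b=r.snapshot('scene')
for x in mask(b,(0,120,50),(10,255,255),(230,150,310,230),8): print('scene red',cv2.boundingRect(x))
E
python3 chk.py
```

```text
11.925 [ 0.5503 -0.1738  0.1623] [ 0.38  0.54 -0.21  1.8   0.14  0.82 -0.91] [1.24634597 0.75401394 0.16468563] 0.017694282174022833 0.04437557654455304
tool y az -58.3
red (305, 228, 50, 208) 8610.5
scene red (262, 179, 8, 16)
```

Request:
send_rows(targets=[{"angular": [0, 0, -4], "delta_pos": [0, 0, 0], "fingers": 0.58}, {"angular": [0, 0, -8], "delta_pos": [0, 0, 0], "fingers": 0.58}, {"angular": [0, 0, -12], "delta_pos": [0, 0, 0], "fingers": 0.58}, {"angular": [0, 0, -16], "delta_pos": [0, 0, 0], "fingers": 0.58}, {"angular": [0, 0, -20], "delta_pos": [0, 0, 0], "fingers": 0.58}, {"angular": [0, 0, -24], "delta_pos": [0, 0, 0], "fingers": 0.58}, {"angular": [0, 0, -28], "delta_pos": [0, 0, 0], "fingers": 0.58}, {"angular": [0, 0, -32], "delta_pos": [0, 0, 0], "fingers": 0.58}, {"angular": [0, 0, -36], "delta_pos": [0, 0, 0], "fingers": 0.58}, {"angular": [0, 0, -40], "delta_pos": [0, 0, 0], "fingers": 0.58}])

```text
clock: 13.28
tcp_pos: [0.5502, -0.1737, 0.1621]
orientation: [-0.0, 0.81, 0.586, -0.0]
force: [-0.5, 0.5, 0.3]
gripper_width: 0.0183
gripper_force: 4.0
```

```bash
python3 chk.py
```

```text
13.275 [ 0.5502 -0.1737  0.1621] [ 0.51  0.56 -0.38  1.79  0.26  0.84 -0.31] [-0.53275121  0.45324073  0.30730981] 0.01834999955597701 4.004479609429836
tool y az -18.2
red (289, 238, 71, 188) 7129.5
scene red (265, 188, 10, 13)
```

Run:
```python
from h import *
b=r.snapshot('scene');w=r.snapshot('wrist')
for az in(31.7,60,72):
 for z in(.163,.151):
  u=np.array([np.cos(np.radians(az)),np.sin(np.radians(az)),0])*.035
  c=np.array([.5497,-.173,z]);P=[proj(b,c+s*u+np.array([0,0,k])) for s in(1,-1) for k in(.008,-.008)];print(az,z,np.min(P,0).round(),np.max(P,0).round())
im=np.hstack([cv2.resize(b['pixels'][150:240,215:335],(400,300),interpolation=cv2.INTER_CUBIC),cv2.resize(w['pixels'],(400,300))])
cv2.imwrite('pics/t1.png',im[:,:,::-1])
```

```text
31.7 0.163 [265. 178.] [265. 196.]
31.7 0.151 [265. 183.] [265. 201.]
60 0.163 [258. 179.] [272. 195.]
60 0.151 [258. 184.] [273. 201.]
72 0.163 [255. 180.] [275. 195.]
72 0.151 [255. 184.] [275. 200.]
```

View pics/t1.png

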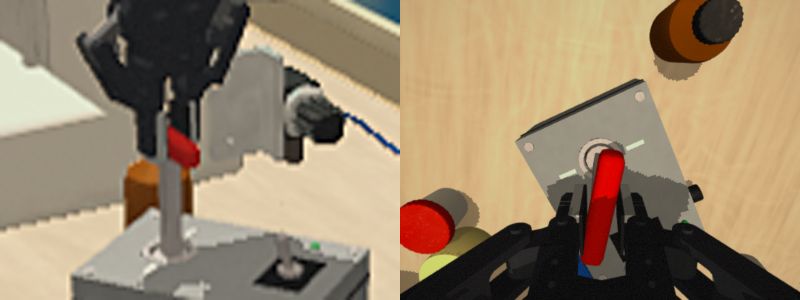

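Request:
send_rows(targets=[{"angular": [0, 0, 5], "delta_pos": [0, 0, 0.004], "fingers": 0.58}, {"angular": [0, 0, 10], "delta_pos": [0, 0, 0.008], "fingers": 0.58}, {"angular": [0, 0, 15], "delta_pos": [0, 0, 0.008], "fingers": 0.58}, {"angular": [0, 0, 20], "delta_pos": [0, 0, 0.008], "fingers": 0.58}, {"angular": [0, 0, 25], "delta_pos": [0, 0, 0.008], "fingers": 0.58}, {"angular": [0, 0, 30], "delta_pos": [0, 0, 0.008], "fingers": 0.58}, {"angular": [0, 0, 36], "delta_pos": [0, 0, 0.008], "fingers": 0.58}, {"angular": [0, 0, 42], "delta_pos": [0, 0, 0.008], "fingers": 0.58}, {"angular": [0, 0, 48], "delta_pos": [0, 0, 0.008], "fingers": 0.58}, {"angular": [0, 0, 54], "delta_pos": [0, 0, 0.008], "fingers": 0.58}, {"angular": [0, 0, 60], "delta_pos": [0, 0, 0.008], "fingers": 0.58}, {"angular": [0, 0, 65], "delta_pos": [0, 0, 0.008], "fingers": 0.58}])

```text
clock: 14.98
tcp_pos: [0.5503, -0.1736, 0.1542]
orientation: [0.0, 0.998, 0.057, -0.0]
force: [-0.3, -0.4, 0.6]
gripper_width: 0.0178
gripper_force: 3.8
```

```bash
python3 chk.py
python3 - <<'E'
from h import *
w=r.snapshot('wrist');c=mask(w,(0,150,60),(8,255,255),(200,150,480,480),200)[0];q=cv2.fitLine(c,cv2.DIST_L2,0,.01,.01).ravel();z=.157
a=onz(w,q[2],q[3],z);b=onz(w,q[2]+q[0]*20,q[3]+q[1]*20,z);print('bar az',np.degrees(np.arctan2(b[1]-a[1],b[0]-a[0])),r.sense()['torque'])
E
```

```text
14.975 [ 0.5503 -0.1736  0.1542] [ 0.3   0.54 -0.1   1.81  0.07  0.8  -1.29] [-0.31336008 -0.36812484  0.57250048] 0.017789543276981325 3.7872217828407884
tool y az -83.5
red (283, 246, 76, 197) 7992.5
scene red (258, 184, 10, 18)
bar az -163.09716923207307 [-0.01701838  0.04637735  0.13584885]
```

Request:
send_rows(targets=[{"angular": [0, 0, 4], "delta_pos": [0, 0, 0], "fingers": 0.58}, {"angular": [0, 0, 7], "delta_pos": [0, 0, 0], "fingers": 0.58}, {"angular": [0, 0, 10], "delta_pos": [0, 0, 0], "fingers": 0.58}, {"angular": [0, 0, 12], "delta_pos": [0, 0, 0], "fingers": 0.58}])

```text
clock: 15.62
tcp_pos: [0.5503, -0.1737, 0.1542]
orientation: [0.0, 0.999, -0.046, -0.0]
force: [-0.3, 0.6, 0.1]
gripper_width: 0.0182
gripper_force: 3.9
```

```bash
cat >> chk.py <<'E'
c=mask(w,(0,150,60),(8,255,255),(200,150,480,480),200)[0];q=cv2.fitLine(c,cv2.DIST_L2,0,.01,.01).ravel();z=.157
a=onz(w,q[2],q[3],z);b=onz(w,q[2]+q[0]*20,q[3]+q[1]*20,z);print('bar az',np.degrees(np.arctan2(b[1]-a[1],b[0]-a[0])),r.sense()['torque'])
E
python3 chk.py
```

```text
15.625 [ 0.5503 -0.1737  0.1542] [ 0.26  0.54 -0.04  1.81  0.03  0.79 -1.46] [-0.30299539  0.56981594  0.05517962] 0.018208590081283012 3.8575657666660845
tool y az -95.3
red (283, 246, 76, 197) 8004.0
scene red (256, 188, 10, 13)
bar az -174.66584020065318 [0.06530564 0.1033438  0.11794535]
```

Request:
send_rows(targets=[{"angular": [0, 0, 2], "delta_pos": [0, 0, 0], "fingers": 0.58}, {"angular": [0, 0, 4], "delta_pos": [0, 0, 0], "fingers": 0.58}, {"angular": [0, 0, 5], "delta_pos": [0, 0, 0], "fingers": 0.58}])

```text
clock: 16.1
tcp_pos: [0.5503, -0.1737, 0.1542]
orientation: [0.0, 0.996, -0.09, -0.0]
force: [-0.4, 0.6, 0.5]
gripper_width: 0.0175
gripper_force: 3.8
```

```bash
python3 chk.py
```

```text
16.1 [ 0.5503 -0.1737  0.1542] [ 0.24  0.54 -0.02  1.81  0.02  0.79 -1.54] [-0.38608782  0.58546558  0.47802999] 0.01750484806605866 3.8221832807175815
tool y az -100.4
red (283, 246, 76, 197) 7987.5
scene red (255, 188, 10, 13)
bar az -179.78773192711182 [-0.02309281  0.13724104  0.1547981 ]
```

Run:
```python
from h import *
w=r.snapshot('wrist');save(w,'w4.png')
```

```text
(no output)
```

View pics/w4.png

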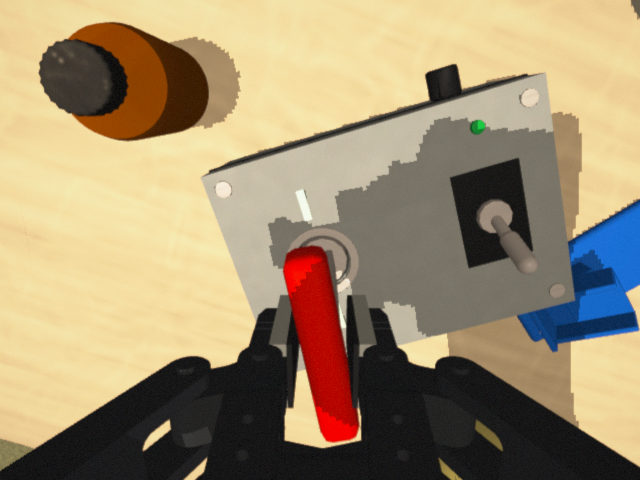

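Request:
send_rows(targets=[{"angular": [0, 0, -6], "delta_pos": [0, 0, 0], "fingers": 0.58}, {"angular": [0, 0, -12], "delta_pos": [0, 0, 0], "fingers": 0.58}, {"angular": [0, 0, -17], "delta_pos": [0, 0, 0], "fingers": 0.58}, {"angular": [0, 0, -21], "delta_pos": [0, 0, 0], "fingers": 0.58}, {"angular": [0, 0, -23], "delta_pos": [0, 0, 0], "fingers": 0.58}, {"angular": [0, 0, -25], "delta_pos": [0, 0, 0], "fingers": 0.58}, {"angular": [0, 0, -25], "delta_pos": [0, 0, 0], "fingers": 0.58}])

```text
clock: 17.12
tcp_pos: [0.5504, -0.1737, 0.1542]
orientation: [0.0, 0.992, 0.128, 0.0]
force: [-0.6, -1.1, 0.1]
gripper_width: 0.018
gripper_force: 0.1
```

```bash
python3 chk.py
```

```text
17.125 [ 0.5504 -0.1737  0.1542] [ 0.33  0.54 -0.13  1.81  0.09  0.8  -1.17] [-0.58113989 -1.07684703  0.05596665] 0.018046431273840223 0.07810635608620942
tool y az -75.3
red (288, 247, 73, 197) 7957.5
scene red (256, 187, 12, 14)
bar az 5.243561767016809 [0.00208377 0.01701914 0.03605892]
```

Request:
send_rows(targets=[{"angular": [0, 0, 0], "delta_pos": [0, 0, 0], "fingers": 0.3}, {"angular": [0, 0, 0], "delta_pos": [0, 0, 0], "fingers": 0}, {"angular": [0, 0, 0], "delta_pos": [0, 0, 0], "fingers": -0.2}, {"angular": [0, 0, 0], "delta_pos": [0, 0, -0.02], "fingers": -0.2}, {"angular": [0, 0, 0], "delta_pos": [0, 0, -0.06], "fingers": -0.2}, {"angular": [0, 0, 0], "delta_pos": [0, 0, -0.1], "fingers": -0.2}, {"angular": [0, 0, 0], "delta_pos": [0, 0, -0.1], "fingers": -0.2}])

```text
clock: 18.1
tcp_pos: [0.5524, -0.1742, 0.2576]
orientation: [0.001, 0.992, 0.128, 0.003]
force: [-0.2, -0.6, 0.9]
gripper_width: 0.0511
gripper_force: 0.0
```

Run:
```python
from h import *
a=r.snapshot('wrist');save(a,'w5.png')
bx=np.array([np.cos(.115),np.sin(.115),0]);by=np.array([-bx[1],bx[0],0]);piv=np.array([.5593,-.2632,.07])
t=np.radians(20);z=np.sin(t)*bx+np.array([0,0,-np.cos(t)]);y=-by;D=R.from_matrix(np.c_[np.cross(y,z),y,z])
for x,zz in((-.055,.17),(-.055,.09),(-.006,.09)):
  p=piv*[1,1,0]+bx*x+np.array([0,0,zz])-.022*z;print(x,zz,p.round(4),rel(p,D))
print('tool-frame of box x & up',D.inv().apply(bx).round(3),D.inv().apply([0,0,1]).round(3))
c=mask(a,(0,150,60),(8,255,255),(200,100,480,480),200)
for x in c: 
  q=cv2.minAreaRect(x);P=[onz(a,*p,.159)[:2] for p in cv2.boxPoints(q)];print(onz(a,*q[0],.159).round(4),[np.degrees(np.arctan2(*(P[(i+1)%4]-P[i])[::-1])).round(1) for i in(0,1)],[np.linalg.norm(P[(i+1)%4]-P[i]).round(3) for i in(0,1)])
```

```text
-0.055 0.17 [ 0.4972 -0.2704  0.1907] (array([-0.0768,  0.0795,  0.0648]), array([-1.33, 19.81,  8.03]))
-0.055 0.09 [ 0.4972 -0.2704  0.1107] (array([-0.077 ,  0.0794,  0.1448]), array([-1.33, 19.81,  8.03]))
-0.006 0.09 [ 0.5459 -0.2648  0.1107] (array([-0.0285,  0.0863,  0.1449]), array([-1.33, 19.81,  8.03]))
tool-frame of box x & up [ 0.94  -0.     0.342] [ 0.342 -0.    -0.94 ]
[ 0.4422 -0.1814  0.159 ] [np.float64(6.9), np.float64(-82.6)] [np.float64(0.042), np.float64(0.039)]
[ 0.5522 -0.1742  0.159 ] [np.float64(5.0), np.float64(-85.0)] [np.float64(0.07), np.float64(0.014)]
```

View pics/w5.png

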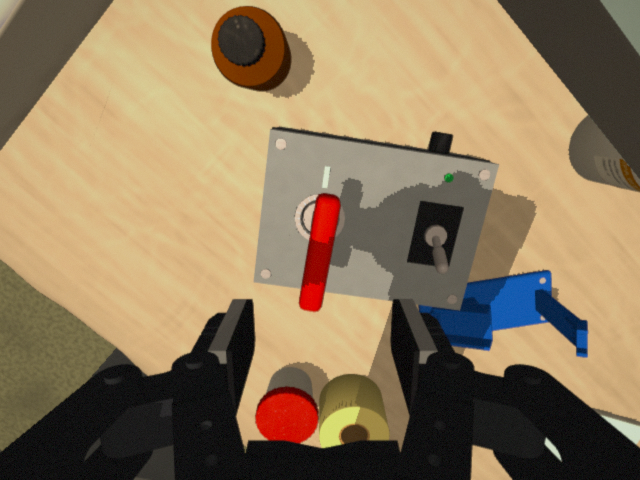

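Request:
send_rows(targets=[{"angular": [0, 4, 2], "delta_pos": [-0.02, 0.03, 0], "fingers": 1}, {"angular": [-0.5, 9, 4], "delta_pos": [-0.045, 0.055, 0], "fingers": 1}, {"angular": [-1, 14, 6], "delta_pos": [-0.065, 0.075, 0.02], "fingers": 1}, {"angular": [-1.33, 19.8, 8], "delta_pos": [-0.077, 0.0795, 0.065], "fingers": 1}, {"angular": [-1.33, 19.8, 8], "delta_pos": [-0.077, 0.0795, 0.1], "fingers": 1}, {"angular": [-1.33, 19.8, 8], "delta_pos": [-0.077, 0.0795, 0.13], "fingers": 1}, {"angular": [-1.33, 19.8, 8], "delta_pos": [-0.077, 0.0795, 0.145], "fingers": 1}, {"angular": [-1.33, 19.8, 8], "delta_pos": [-0.077, 0.0795, 0.145], "fingers": 1}])

```text
clock: 19.15
tcp_pos: [0.4953, -0.2695, 0.108]
orientation: [-0.011, 0.984, 0.057, 0.171]
force: [0.5, -0.3, -1.0]
gripper_width: -0.0002
gripper_force: 0.0
```

Run:
```python
from h import *
st=r.sense();bx=np.array([np.cos(.115),np.sin(.115),0]);by=np.array([-bx[1],bx[0],0]);piv=np.array([.5593,-.2632,.07])
tip=Rt().apply([0,0,.022])+st['tcp_pos'];print('tip rel pivot',(tip-piv)@bx,(tip-piv)@by,tip[2],st['force'],st['gripper_width'])
print(Rt().inv().apply(bx),Rt().inv().apply(by))
```

```text
tip rel pivot -0.05686592097428105 0.001141176458113948 0.08729818668845785 [ 0.47256166 -0.34894066 -1.03810693] -0.0002039266643040599
[9.41340602e-01 8.90133194e-04 3.37456780e-01] [-1.68050475e-04 -9.99995161e-01  3.10653596e-03]
```

Request:
send_rows(targets=[{"angular": [0, 0, 0], "delta_pos": [0.019, 0, 0.0067], "fingers": 1}, {"angular": [0, 0, 0], "delta_pos": [0.033, 0, 0.0118], "fingers": 1}, {"angular": [0, 0, 0], "delta_pos": [0.043, 0, 0.0154], "fingers": 1}, {"angular": [0, 0, 0], "delta_pos": [0.051, 0, 0.0182], "fingers": 1}, {"angular": [0, 0, 0], "delta_pos": [0.051, 0, 0.0182], "fingers": 1}, {"angular": [0, 0, 0], "delta_pos": [0.03, 0, 0.01], "fingers": 1}, {"angular": [0, 0, 0], "delta_pos": [0, 0, 0], "fingers": 1}, {"angular": [0, 0, 0], "delta_pos": [0, 0, -0.05], "fingers": 1}, {"angular": [0, 0, 0], "delta_pos": [0, 0, -0.1], "fingers": 1}, {"angular": [0, 0, 0], "delta_pos": [0, 0, -0.1], "fingers": 1}])

```text
clock: 20.4
tcp_pos: [0.4631, -0.2762, 0.207]
orientation: [-0.008, 0.983, 0.056, 0.174]
force: [0.2, 0.1, -0.4]
gripper_width: -0.0001
gripper_force: 0.0
```

Run:
```python
from h import *
a=r.snapshot('wrist');b=r.snapshot('scene');print(r.sense()['force'],r.sense()['qd'])
im=np.hstack([cv2.resize(a['pixels'],(400,300)),cv2.resize(b['pixels'][150:270,215:375],(400,300),interpolation=cv2.INTER_CUBIC)])
cv2.imwrite('pics/end.png',im[:,:,::-1])
```

```text
[0.21494428 0.39082428 0.18044328] [-0.00906133  0.03629257 -0.00338503  0.01203326  0.00019461 -0.00259335
  0.00155354]
```

View pics/end.png

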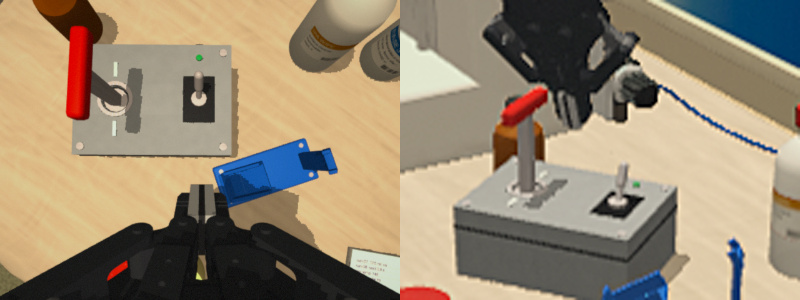

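```bash
python3 -c "
from rig import r
print(r.close_job())"
```

```text
the job is handed in; nothing more can be done
None
```

The key is home in the lock with its crossbar within about 2° of the white marks, the toggle leans to the far side, and the job was handed in at about 20 s; the hand-in returned no verdict.

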